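Clamp a phone in the crank-driven repair holder

ROBOT

A 6-joint arm with a two-finger parallel gripper is mounted at the origin on the work surface. World frame = base frame: x ahead of the robot, y to its left, z up, the work surface at z = 0. Lengths are in mm, angles in degrees, forces in N, time in s.
With the tool pointing down it reaches from about 350 to 850 mm from the base axis. Payload 8.1 kg.
Tool frame: the origin (TCP) lies between the finger pads; the fingertips stand 22 mm ahead of it and the grasp point (between the pads) lies 3 mm ahead of it; z points along the fingers, y is the line along which they close (so a half turn about z gives the same grasp; the last joint's range is limited). The gripper opens to 85 mm and grips with 20 to 120 N. Pads are 22 mm wide; open, the fingers measure 114 mm over their backs; the gripper's body (76 mm by 85 mm) begins 54 mm behind the grasp point. The pads swing forward as they close: fully open they stand 13 mm farther back than shut.
Start: joints at [-4.893, 7.471, 85.268, -0, 87.261, -4.893], TCP at [600.005, 0.022, 253.292] pointing down, gripper open.
Joint ranges: [-169.43, 169.43], [-51.17, 129.36], [1.28, 143.12], [-76.62, 256.62], [0, 156.53], [-152.29, 152.29]. Speed limits (degrees/s): [136.94, 136.94, 159.86, 180, 180, 180].

INTERFACE

Orientations are given as [roll, pitch, yaw] about the fixed x, y, z axes, in that order (R = Rz(yaw) Ry(pitch) Rx(roll)).
In Python, from bench import sense, snapshot, calibration, hand_in gives the robot as it stands.
- The arm moves only by the shell command python3 -m crank 'ROWS' [FORCE]. ROWS is JSON, a list of rows, each a list of 5 numbers: the shift along the tool's x, y, z in cm, then the turn about the tool's z in rad, then the finger opening in cm, from 0 to 8.54. A call has 1 to 20 rows; each row is the pose to reach, as a shift and turn from the pose commanded when the call began, along the tool's axes at that moment; what a row does not reach only later rows make up. A row lasts 1/10 s, in which the tool goes at most 50 mm and 8.59 degrees, less where a joint would pass 70% of its speed; a pose out of reach is approached as far as the arm can. A call with a gripper value outside its range is refused whole. The fingers move at their own pace and stop on an object; FORCE is the grip in N (left out, the last holds). Time passes only in rows, so rows that repeat a pose let the fingers close. It gives the time, the measured TCP pose, the force, the opening and the grip force at its end, in the units of the state.
- sense(): the state, without advancing time (a new reading comes with each control period).
- snapshot(name): name is "scene" or "side" or "wrist"; returns (picture, depth): 384x512x3 uint8, red, green, blue; 384x512 float32, mm along the optical axis (not along the pixel's ray), 0 where there is no reading.
- calibration(name): a dict with "fovy" (degrees; the focal length in pixels is half the picture's height over the tangent of half this angle, whatever the lens; pixels are square), "cx", "cy" (the principal point, pixels), "rvec" (rotation vector, rad) and "tvec" (3), from world to camera coordinates, as OpenCV has them; the wrist camera has in their place "tool_from_camera" (4x4, takes a point from camera to tool coordinates, whose origin is the TCP and whose axes are the flange's). Camera axes: x right, y down, z forward; pixel columns grow to the right and rows downward; lengths in mm; the calibration is good to about 2 mm. The wrist camera is an equidistant fisheye: a pixel r from the principal point sees the ray r / f radians off the axis. A picture is of the moment at which its call begins: read the wrist's pose just before it. calibration takes no time and is no camera call.
- hand_in(): hands the job in; it is judged then, once.
The state is a dict: "time": time; "joint_pos": joint angles; "qd": joint speeds; "joint_efforts": joint torques, N m; "tool_pos": TCP position; "tcp_rot": TCP orientation; "ft_force": force on the tool from outside, world axes, zero at the start; "wrist_torque": the same for the moment, N m; "finger_gap": finger opening in mm; "grip_force": force on a finger pad.
Only numpy, scipy, OpenCV 4.12 (cv2) and the standard library are available. Lean on these libraries where they do the work, as an engineer would, in place of code of your own. Each camera call takes 0.05 s, during which the arm holds its last target. There are 200 camera calls.

TASK

Fold the holder's crank handle fully upright first, then wind the crank clockwise (seen from above) by that handle until the jaw holds the phone firmly and squarely against the fixed jaw. Go by the feel of the handle and stop soon after it stiffens so that the phone is not crushed, then let go; do not press on the phone yourself and leave the spray can, the tape roll and the screwdriver where they are.

Things in the scene. Friction and masses are not known exactly. Their poses are not given: they have to be found in the camera images.
- holder: Phone holder (low bench vice) bolted to the blue mat, aluminium base plate 200 (x) x 290 (y) x 12 mm, its top 15 mm over the work surface. Origin on the underside. Its +y is the clamping direction: the fixed jaw (120 mm wide, face at y = +108 mm) is at the +y end, the gearbox with the crank on top (70 x 70 mm, centre y = -95 mm, top 45 mm above the origin) at the -y end.
- hub (a point): Point on the crank's upright axis, fixed to the holder, at holder x = 0, y = -95 mm, 63 mm above its origin: top face of the crank arm (flat steel bar 18 mm wide, 8 mm thick), 66 mm above the work surface. A flat cap of 22 mm diameter stands 4 mm higher on it.
- crank (a joint): Turn of the crank about its upright axis, rad; grows clockwise seen from above, closing the jaw 8 mm per rad. At 0 the arm points along the holder's +x; starts at 0 to 1.2, ends at 6.2; the phone is tight from about 4.7 to 5.5 on. It is stiff and stays where it is left, also clamped: free winding takes about 6 N at the handle, at right angles to the arm.
- pivot (a point): Middle of the hinge pin of the folding handle at the outer end of the crank arm, 60 mm from the crank's axis and 16 mm above the arm's top face (82 mm above the work surface). The pin is level and square to the arm; two lugs beside it are 28 mm over all across the arm and reach 3 mm above the pin.
- grip (a point): Point on the folding handle's centre line, 45 mm from its hinge pin, good to pinch. The handle is a black flat-sided sleeve, 16 x 16 mm across, spinning freely on its core, 14 to 62 mm from the hinge pin. Folded, it lies level above the arm, pointing inwards to the crank's axis, two sides upright, with 8 mm of air under it; upright, its end is 62 mm above the hinge pin.
- handle (a joint): Fold angle of the handle, rad: 0 folded flat over the arm, 1.57 (stop) fully upright. The free end rises in an upright plane through the crank's axis. Light friction (about 2 N at the grip point) keeps it where it is left.
- jaw: Sliding jaw, dark steel block 90 x 18 x 26 mm; axes as the holder's; origin at its middle in x and y, at the height of the holder's underside. Closes along the holder's +y. Its rubber pad, 70 mm wide, is adjustable: the face lies 21 to 27 mm ahead of the origin, how far is not known. The pad gives 1 mm per 12 N, so the clamping force grows by about 95 N per rad of crank.
- phone: Phone with a steel rim and black screen, 148 x 73 x 9 mm, 190 g, loose on the holder's plate between the jaws, long side roughly along the holder's x. Origin at the centre of its underside. The jaw pushes it 8 to 20 mm to the fixed jaw. Firmly held is 15 to 45 N, best 28 N; over 50 N crushes it. 10 N of clamping adds 1.2 N to the pull at the handle, so firm is 2 to 6 N above free winding.
- spray: Bystander: standing spray can, 65 mm diameter, 170 mm tall, origin at its foot.
- tape: Bystander: lying tape roll, 60 mm diameter, 20 mm high, origin at its foot.
- driver: Bystander: lying screwdriver, 150 mm long, orange handle.
Not all that is in view belongs to the job. What is meant by the phone is not turquoise, and is the larger of those in its own colour.

How it is judged (in metres and radians):
On the way:
1. the handle is folded fully upright before the crank is turned (arm end within 30 mm of its start) (value of joint handle above 1.4 rad and distance of pivot from where it was at the start of the episode below 0.03 m), for 0.2 s.
At the end, for the whole second after the job is handed in: The jaw presses the phone with 15 to 45 N against the fixed jaw (phone centre within 3 mm of seated), the phone is square to within 0.04 rad, flat within 0.06 rad and at rest, the crank is still, its handle still unfolded (over 1.0 rad), and the robot has let go (contact force between jaw and phone between 15 and 45 N and angle between the x axis of phone and the x axis of holder, either way round below 0.04 rad and angle between phone's own z axis and vertical below 0.06 rad and y of phone in the frame of holder above 0.0685 m and value of joint handle above 1 rad and linear speed of phone below 0.01 m/s and velocity of joint crank below 0.05 rad/s); the robot touches nothing.
It fails at once if the phone is crushed (clamped with more than 50 N) (contact force between jaw and phone above 50 N).
It fails at once if the robot presses on the phone (contact force between any of the fingers, the arm and phone above 3 N).
It fails at once if the spray can is moved more than 30 mm (distance of spray from where it was at the start of the episode above 0.03 m).
It fails at once if the tape roll is moved more than 30 mm (distance of tape from where it was at the start of the episode above 0.03 m).
It fails at once if the screwdriver is moved more than 30 mm (distance of driver from where it was at the start of the episode above 0.03 m).
It also fails if it takes over 72 s, if anything falls off the work surface, if the arm or the gripper's body presses on something with over 40 N, if the wrist force passes 120 N, or if a joint passes its speed limit or range.

## Working session

There is one attempt and no reset: what is moved stays moved. The work goes in short steps, Python scripts to look and compute and a shell command to move; the robot and the scene stay as the last step left them, time stands still between calls to the robot, and variables do not carry over. Pictures are saved under pics/ and viewed, at most 10 in all, crops included, and the job is handed in when it is done.

```bash
ls; mkdir -p pics; cat > h.py <<'E'
import numpy as np, cv2
from bench import sense, snapshot, calibration
def f(c): return 192/np.tan(np.radians(c["fovy"])/2)
def px2w(name,u,v,d):
    c=calibration(name);F=f(c)
    p=np.array([(u-c["cx"])/F*d,(v-c["cy"])/F*d,d])
    R=cv2.Rodrigues(np.array(c["rvec"],float))[0]
    return R.T@(p-np.array(c["tvec"],float).ravel())
def atz(name,u,v,z):
    c=calibration(name);F=f(c)
    R=cv2.Rodrigues(np.array(c["rvec"],float))[0]
    o=-R.T@np.array(c["tvec"],float).ravel()
    r=R.T@np.array([(u-c["cx"])/F,(v-c["cy"])/F,1])
    return o+r*(z-o[2])/r[2]
E
python3 - <<'E'
from h import *
s=sense();print(s)
a,d=snapshot("scene");b,e=snapshot("side")
np.savez("s0.npz",a=a,d=d,b=b,e=e)
im=np.hstack([a,b])[:,:,::-1]
cv2.imwrite("pics/scene0.png",cv2.resize(a[:,:,::-1],(800,600)));cv2.imwrite("pics/side0.png",cv2.resize(b[:,:,::-1],(800,600)))
print(calibration("scene"),calibration("side"))
E
```

```text
pics
{'time': 0.0, 'joint_pos': array([-4.89303292e+00,  7.51243798e+00,  8.53282604e+01, -9.36339748e-04,
        8.72621637e+01, -4.89226308e+00]), 'qd': array([ 0.07901586,  0.02548584,  0.0006294 ,  0.03663928, -0.09497402,
        0.04324157]), 'joint_efforts': array([-1.90700346e-03, -5.69404185e+01, -5.00557995e+01, -2.19391650e-04,
        1.44415747e-02,  7.24149572e-05]), 'tool_pos': array([5.99498240e+02, 5.99596746e-02, 2.52282000e+02]), 'tcp_rot': array([-1.79897433e+02, -7.84053844e-03,  8.99992687e+01]), 'ft_force': array([0.18263163, 0.77329121, 0.68287259]), 'wrist_torque': array([ 0.05507918, -0.00609334, -0.01185227]), 'grip_force': 0.0, 'finger_gap': 85.55753646441914}
{'fovy': 48.427786002889995, 'cx': 258.290085014863, 'cy': 191.0762632324801, 'rvec': array([ 0.83372738,  2.40350347, -1.24999011]), 'tvec': array([ 305.7362304 , -107.05159137, 1725.64491591])} {'fovy': 48.42314917895695, 'cx': 261.10228921068466, 'cy': 195.42495803581255, 'rvec': array([ 2.23786233, -0.55354857,  0.25194241]), 'tvec': array([-370.04610254,  211.42079325, 1144.73527027])}
```

View pics/scene0.png

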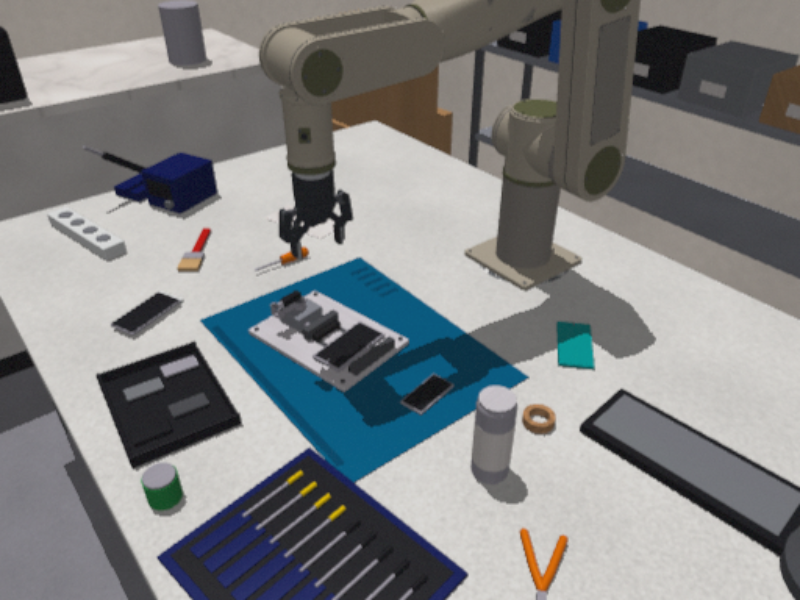

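View pics/side0.png

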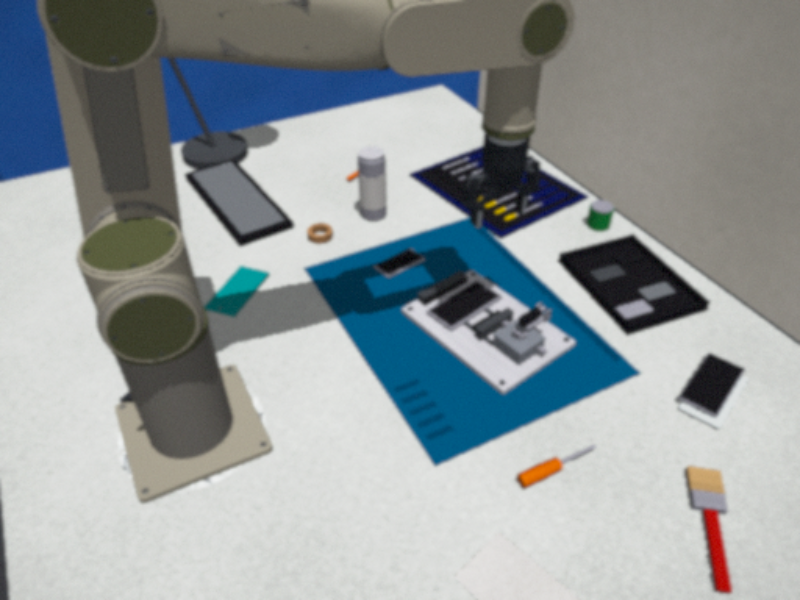

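Scene: the plate is at about (330,335) and the gearbox with crank at about (305,305). Things that could be taken for the phone:
- the one between the jaws: scene (350,345), side (465,302)
- a small black one on the mat: scene (428,393)
- the turquoise one: scene (575,345)
- one on the table: scene (148,313)

The phone in the holder fits the description. I'll check it in a close crop.

```bash
python3 - <<'E'
from h import *
z=np.load("s0.npz")
a=z["a"][180:255,150:270,::-1]; b=z["b"][165:255,250:375,::-1]
A=cv2.resize(a,(480,300),interpolation=cv2.INTER_CUBIC);B=cv2.resize(b,(750,540),interpolation=cv2.INTER_CUBIC)
cv2.imwrite("pics/b.png",B)
cv2.imwrite("pics/a.png",cv2.resize(a,(800,500),interpolation=cv2.INTER_CUBIC))
E
```

```text
(no output)
```

View pics/b.png

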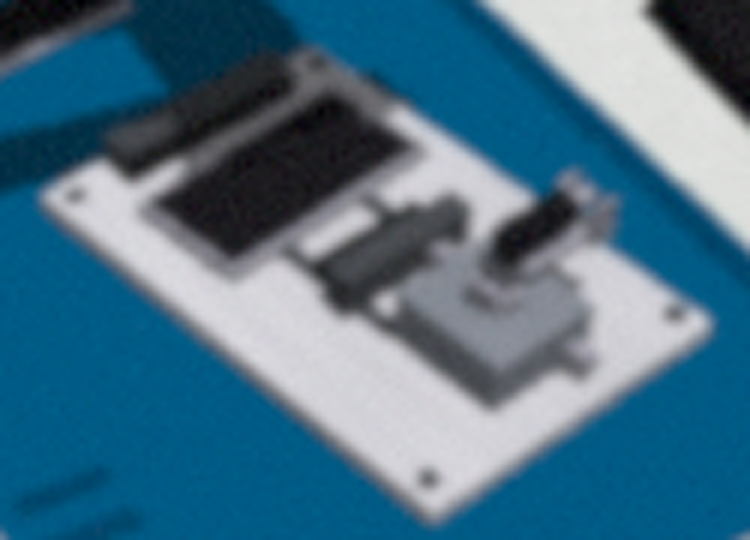

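View pics/a.png

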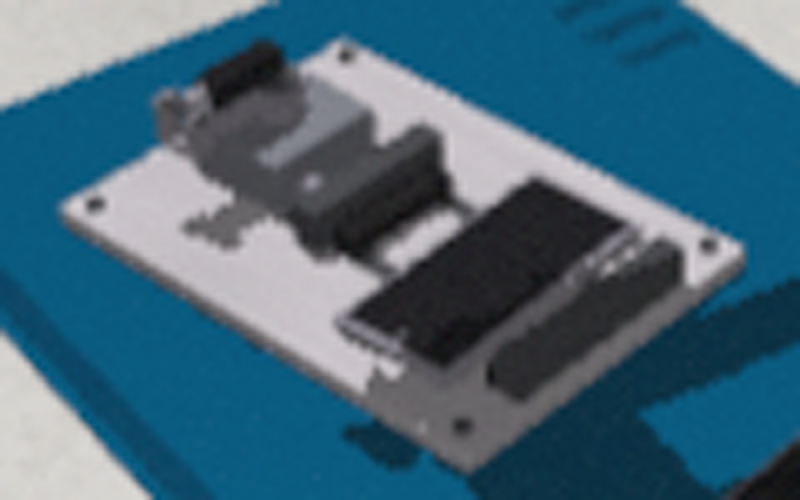

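The crops show the larger black phone with a steel rim lying between the jaws, so this is the one. The handle is folded over the arm. Its lugs are at about (595,205) in the side crop and (170,115) in the scene crop. Next I compute the positions.

```bash
python3 - <<'E'
from h import *
S=lambda u,v,z:atz("side",250+u/6,165+v/6,z)
C=lambda u,v,z:atz("scene",150+u*.15,180+v*.15,z)
cs=[S(*p,15) for p in[(38,197),(315,45),(715,322),(432,513)]]
cc=[C(*p,15) for p in[(470,463),(747,247),(345,38),(60,207)]]
for n,q in(("side",cs),("scene",cc)):
    print(n,np.round(q,0).tolist(),"c",np.mean(q,0).round(1),[round(np.linalg.norm(q[i]-q[(i+1)%4])) for i in range(4)])
print("pivot",S(595,205,82),C(168,115,82))
print("handle end in",S(500,258,82),C(275,55,82))
c=calibration("wrist");print(c)
E
```

```text
side [[450.0, 93.0, 15.0], [649.0, 135.0, 15.0], [707.0, -149.0, 15.0], [511.0, -189.0, 15.0]] c [579.1 -27.6  15. ] [203, 290, 200, 288]
scene [[651.0, 146.0, 15.0], [453.0, 101.0, 15.0], [512.0, -181.0, 15.0], [708.0, -141.0, 15.0]] c [581.1 -18.9  15. ] [202, 288, 200, 292]
pivot [ 653.68273883 -106.15819254   82.        ] [665.23765232 -90.75744345  82.        ]
handle end in [ 590.72732803 -115.83474835   82.        ] [ 596.97963999 -103.15995032   82.        ]
{'fovy': 65.70646984690485, 'cx': 257.2372701846933, 'cy': 188.49972322860836, 'tool_from_camera': array([[ 3.19465906e-04, -9.63053565e-01, -2.69309728e-01,
         6.77621398e+01],
       [ 9.99999854e-01,  4.24850615e-04, -3.33029338e-04,
        -3.62284156e-01],
       [ 4.35141495e-04, -2.69309582e-01,  9.63053560e-01,
        -1.20785686e+02],
       [ 0.00000000e+00,  0.00000000e+00,  0.00000000e+00,
         1.00000000e+00]])}
```

```bash
python3 -m crank '[[-3,0,0,0.14,8.5],[-6,0,0,0.28,8.5],[-9,0,0,0.42,8.5],[-11.5,0,0,0.56,8.5],[-11.5,0,0,0.7,8.5],[-11.5,0,0,0.84,8.5],[-11.5,0,0,0.98,8.5],[-11.5,0,0,1.12,8.5],[-11.5,0,0,1.25,8.5],[-11.5,0,0,1.36,8.5],[-11.5,0,0,1.36,8.5],[-11.5,0,0,1.36,8.5]]' 20; python3 - <<'E'
from h import *
s=sense();print(s["tool_pos"],s["tcp_rot"],s["ft_force"])
w,d=snapshot("wrist");np.savez("w0.npz",w=w,d=d,p=s["tool_pos"],r=s["tcp_rot"])
cv2.imwrite("pics/w0.png",cv2.resize(w[:,:,::-1],(800,600),interpolation=cv2.INTER_CUBIC))
E
```

```text
time: 1.3
tool_pos: [599.8, -114.9, 252.9]
tcp_rot: [-180.0, 0.0, 12.3]
ft_force: [-0.4, 0.6, -1.4]
finger_gap: 85.2
grip_force: 0.0
[ 599.79364959 -114.9223398   252.85600245] [-1.79979949e+02  4.16764393e-02  1.22661289e+01] [-0.44698047  0.60204803 -1.423474  ]
```

View pics/w0.png

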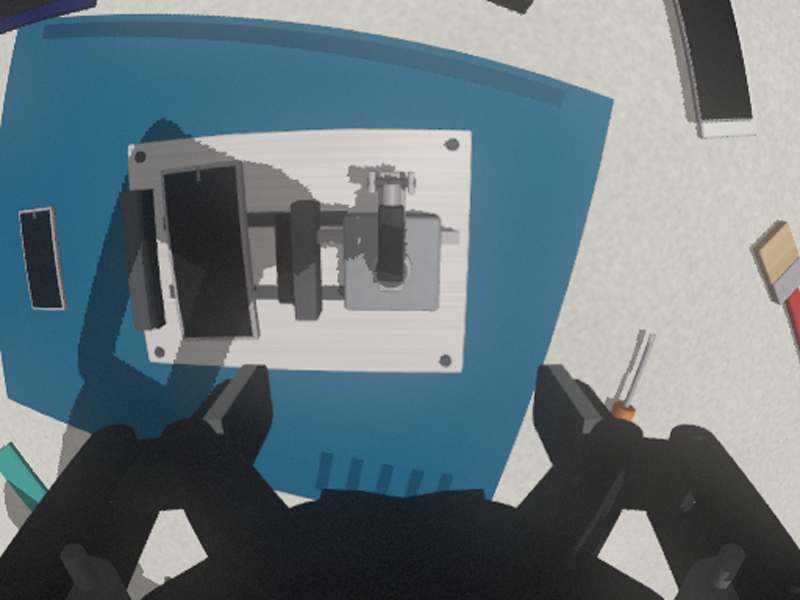

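The wrist picture shows the hinge pin at (392,182), the folded sleeve running from (392,207) to (392,283), and the gearbox top spanning (345–440, 213–310).

```bash
cat >> h.py <<'E'
from scipy.spatial.transform import Rotation as Ro
def wz(u,v,z,p,r):
    c=calibration("wrist");F=f(c);x=np.array([u-c["cx"],v-c["cy"]]);n=np.linalg.norm(x)
    th=n/F;ray=np.r_[np.sin(th)*x/n,np.cos(th)]
    T=c["tool_from_camera"];R=Ro.from_euler("xyz",r,degrees=True).as_matrix()
    o=R@T[:3,3]+p;d=R@T[:3,:3]@ray
    return o+d*(z-o[2])/d[2]
E
python3 - <<'E'
from h import *
z=np.load("w0.npz");W=lambda u,v,h:wz(u*.64-.0,v*.64,h,z["p"],z["r"])
for n,u,v,h in[("pin",392,182,83),("lugL",371,182,83),("lugR",413,182,83),("sleeveTop",392,283,82),("sl outer",392,207,90),("g1",345,214,48),("g2",440,214,48),("g3",439,310,48),("g4",345,310,48),("hole1",140,157,15),("hole2",452,145,15),("hole3",445,360,15),("hole4",160,352,15)]:print(n,W(u,v,h).round(1))
print("gear c",np.mean([W(u,v,48) for u,v in[(345,214),(440,214),(439,310),(345,310)]],0))
h=[W(u,v,15)[:2] for u,v in[(140,157),(452,145),(445,360),(160,352)]]
c=np.mean(h,0);e=(h[0]+h[3]-h[1]-h[2]);e/=np.linalg.norm(e);print("plate c",c,"yaw",np.degrees(np.arctan2(-e[0],e[1])),"hub",c-95*e)
E
```

```text
pin [655.9 -96.7  83. ]
lugL [653.2 -83.9  83. ]
lugR [ 658.6 -109.4   83. ]
sleeveTop [ 592.3 -110.3   82. ]
sl outer [ 641.1 -100.    90. ]
g1 [625.8 -68.5  48. ]
g2 [ 639.9 -133.8   48. ]
g3 [ 571.  -149.4   48. ]
g4 [556.2 -81.6  48. ]
hole1 [638.9 121.   15. ]
hole2 [ 691.6 -134.3   15. ]
hole3 [ 519.5 -169.9   15. ]
hole4 [466.3  84.5  15. ]
gear c [ 598.25422051 -108.35673042   48.        ]
plate c [579.06162362 -24.66823876] yaw 11.726610706186747 hub [ 598.36962009 -117.68544831]
```

```bash
python3 -m crank '[[0.7,-0.3,3,0,5],[1.4,-0.6,6,0,5],[1.4,-0.6,9,0,5],[1.4,-0.6,9,0,5],[1.4,-0.6,9,0,5],[1.4,-0.6,9,0,5]]'; python3 - <<'E'
from h import *
s=sense();print(s["tool_pos"],s["tcp_rot"],s["ft_force"])
w,d=snapshot("wrist");np.savez("w1.npz",w=w,d=d,p=s["tool_pos"],r=s["tcp_rot"])
cv2.imwrite("pics/w1.png",cv2.resize(w[:,:,::-1],(800,600),interpolation=cv2.INTER_CUBIC))
E
```

```text
time: 1.95
tool_pos: [613.6, -106.6, 165.7]
tcp_rot: [179.9, -0.2, 12.1]
ft_force: [-0.3, 0.7, 1.3]
finger_gap: 49.9
grip_force: 0.0
[ 613.57303004 -106.58911283  165.72010689] [ 1.79918018e+02 -1.60134002e-01  1.21131121e+01] [-0.28795188  0.66912857  1.33593512]
```

View pics/w1.png

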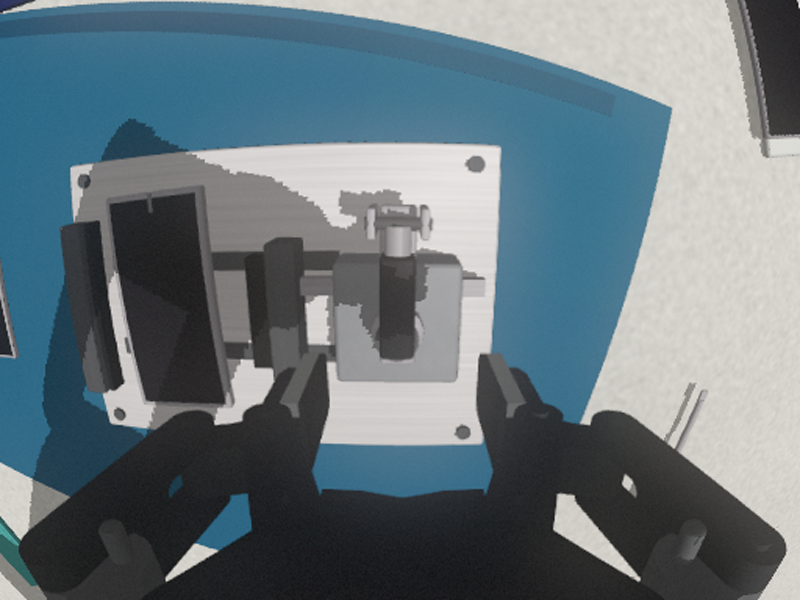

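The sleeve now lies between the fingers in the picture, from (398,253) to (398,350), and the hinge pin is at (398,222).

```bash
python3 - <<'E'
from h import *
z=np.load("w1.npz");p,r=z["p"],z["r"];W=lambda u,v,h:wz(u*.64,v*.64,h,p,r)
R=Ro.from_euler("xyz",r,degrees=True).as_matrix()
for n,u,v,h in[("pin",398,222,84),("sl in L",380,352,90),("sl in R",415,352,90),("sl out",398,255,90)]:
    q=W(u,v,h);print(n,q.round(1),"tool",(R.T@(q-p)).round(1))
E
```

```text
pin [656.5 -96.1  84. ] tool [43.9 -1.4 81.8]
sl in L [ 597.5 -100.2   90. ] tool [-14.6  -9.7  75.7]
sl in R [ 600.9 -115.9   90. ] tool [-14.6   6.3  75.7]
sl out [643.2 -99.   90. ] tool [30.3 -1.4 75.8]
```

```bash
python3 -m crank '[[-0.1,-0.15,3,0,5],[-0.1,-0.15,5.5,0,4],[-0.1,-0.15,6.6,0,3.5],[-0.1,-0.15,6.6,0,3.5],[-0.1,-0.15,6.6,0,3.5]]'; python3 -c "
from h import *
for i in range(3):s=sense();print(s['tool_pos'],s['ft_force'])"
```

```text
time: 2.5
tool_pos: [612.1, -105.2, 99.0]
tcp_rot: [180.0, -0.1, 12.1]
ft_force: [-0.4, -0.9, -0.3]
finger_gap: 35.1
grip_force: 0.0
[ 612.08108475 -105.21708696   98.98689329] [-0.4472078  -0.91617697 -0.312612  ]
[ 612.08108475 -105.21708696   98.98689329] [-0.4472078  -0.91617697 -0.312612  ]
[ 612.08108475 -105.21708696   98.98689329] [-0.4472078  -0.91617697 -0.312612  ]
```

```bash
python3 -m crank '[[0,0,0.4,0,3.5],[0,0,0.4,0,2.5],[0,0,0.4,0,1.2],[0,0,0.4,0,1.0],[0,0,0.4,0,1.0],[0,0,0.4,0,1.0],[0,0,0.4,0,1.0]]' 30
```

```text
time: 3.2
tool_pos: [611.5, -104.9, 93.9]
tcp_rot: [180.0, -0.1, 12.1]
ft_force: [-1.0, 1.2, 5.6]
finger_gap: 15.0
grip_force: 35.2
```

```bash
python3 -m crank '[[0.02,0,-0.45,0,1],[0.09,0,-0.9,0,1],[0.2,0,-1.33,0,1],[0.36,0,-1.75,0,1],[0.55,0,-2.16,0,1],[0.79,0,-2.54,0,1],[1.06,0,-2.9,0,1],[1.36,0,-3.23,0,1]]'
```

```text
time: 4.0
tool_pos: [624.0, -102.1, 125.6]
tcp_rot: [-180.0, 0.1, 12.1]
ft_force: [-1.9, -1.9, -7.0]
finger_gap: 15.3
grip_force: 29.4
```

```bash
python3 -m crank '[[0.34,0,-0.3,0,1],[0.71,0,-0.56,0,1],[1.1,0,-0.78,0,1],[1.51,0,-0.96,0,1],[1.94,0,-1.11,0,1],[2.38,0,-1.2,0,1],[2.82,0,-1.26,0,1],[3.14,0,-1.27,0,1],[3.25,0,-1.27,0,1],[3.25,0,-1.27,0,1],[3.25,0,-1.27,0,1]]'; python3 - <<'E'
from h import *
s=sense();print(s["tool_pos"],s["tcp_rot"],s["ft_force"])
w,d=snapshot("wrist");b,_=snapshot("side")
b=cv2.resize(b[150:260,230:370],(504,396),interpolation=cv2.INTER_CUBIC)
cv2.imwrite("pics/w2.png",np.hstack([cv2.resize(w[:,120:],(296,290)),b[:290]])[:,:,::-1])
E
```

```text
time: 5.1
tool_pos: [656.8, -95.3, 139.8]
tcp_rot: [180.0, -0.1, 12.1]
ft_force: [-6.6, -1.4, -0.3]
finger_gap: 15.0
grip_force: 29.2
[656.83174159 -95.28389548 139.75485273] [ 1.79968449e+02 -5.68476295e-02  1.20912116e+01] [-6.60527841 -1.36078884 -0.32253926]
```

View pics/w2.png

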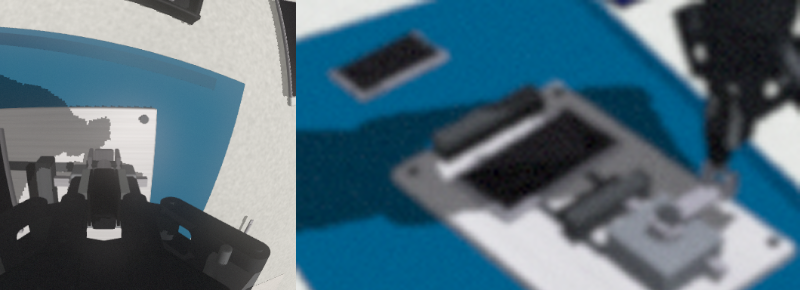

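The handle is upright with its lugs at about (105,155) in the left half, pressing on its stop. The TCP is over the pin as measured. I start winding, with the hub at tool x = -6.1 cm and radius 5.95 cm.

```bash
python3 -m crank '[[-0.18,0.59,0,0,1],[-0.27,1.18,0,0,1],[-0.42,1.76,0,0,1],[-0.62,2.32,0,0,1],[-0.88,2.85,0,0,1]]' 45
python3 -c "
from h import *
s=sense();print(s['tool_pos'],s['ft_force'],s['wrist_torque'])"
```

```text
time: 5.7
tool_pos: [656.2, -121.5, 140.1]
tcp_rot: [-179.8, -0.4, 12.2]
ft_force: [6.9, 11.0, -7.7]
finger_gap: 14.5
grip_force: 52.1
[ 656.17447567 -121.4781635   140.0905991 ] [ 6.92527944 10.96448054 -7.70858664] [ 0.84484911 -1.07125302 -0.35383188]
```

```bash
cat > t.py <<'E'
from h import *
s=sense();H=np.array([597.8,-108.4]);q=s['tool_pos'][:2]-H;u=q/np.linalg.norm(q);t=np.array([u[1],-u[0]])
F=s['ft_force'];print("r %.1f phi %.3f Ft %.1f Fr %.1f Fz %.1f"%(np.linalg.norm(q),np.radians(12.1)-np.arctan2(q[1],q[0]),F[:2]@t,F[:2]@u,F[2]),s['time'],s['finger_gap'])
E
python3 -m crank '[[-0.31,0.51,0,0,1],[-0.67,0.98,0,0,1],[-1.07,1.42,0,0,1],[-1.52,1.81,0,0,1],[-2.01,2.16,0,0,1],[-2.52,2.45,0,0,1],[-3.06,2.7,0,0,1],[-3.63,2.88,0,0,1],[-4.21,3.01,0,0,1],[-4.8,3.08,0,0,1]]' >/dev/null; python3 t.py
python3 -m crank '[[0,0,0,0,1],[0,0,0,0,1],[0,0,0,0,1]]' >/dev/null; python3 t.py
```

```text
r 59.1 phi 1.459 Ft -9.5 Fr -3.5 Fz -0.5 6.7 14.487610464661342
r 59.1 phi 1.472 Ft -6.4 Fr -2.4 Fz 2.3 7.0 14.489574305737648
```

```bash
python3 -m crank '[[-0.59,0.02,0,0,1],[-1.19,-0.03,0,0,1],[-1.77,-0.14,0,0,1],[-2.34,-0.3,0,0,1],[-2.9,-0.52,0,0,1],[-3.42,-0.79,0,0,1],[-3.92,-1.12,0,0,1],[-4.38,-1.49,0,0,1],[-4.81,-1.91,0,0,1],[-5.19,-2.37,0,0,1],[-5.52,-2.86,0,0,1],[-5.8,-3.39,0,0,1],[-6.02,-3.94,0,0,1],[-6.2,-4.51,0,0,1],[-6.31,-5.09,0,0,1]]' >/dev/null; python3 t.py
python3 -m crank '[[0,0,0,0,1],[0,0,0,0,1],[0,0,0,0,1]]' >/dev/null; python3 t.py
```

```text
r 51.5 phi 2.996 Ft -8.2 Fr -40.4 Fz -21.5 8.5 14.497521391841321
r 51.5 phi 3.004 Ft -1.5 Fr -40.7 Fz -19.8 8.8 14.244847344237973
```

```bash
python3 - <<'E'
from h import *
s=sense();print(s["tool_pos"],s["tcp_rot"],s["ft_force"],s["wrist_torque"],s["joint_pos"])
w,d=snapshot("wrist");b,_=snapshot("side");a,_=snapshot("scene")
B=cv2.resize(b[150:260,230:370],(400,300),interpolation=cv2.INTER_CUBIC)
A=cv2.resize(a[150:255,140:280],(400,300),interpolation=cv2.INTER_CUBIC)
W=cv2.resize(w[90:,30:490],(460,294)); 
im=np.zeros((600,800,3),np.uint8);im[:300,:400]=A;im[:300,400:]=B;im[300:594,:460]=W
cv2.imwrite("pics/w3.png",im[:,:,::-1])
E
```

```text
[ 549.4374573  -125.98062927  141.47529422] [179.88832325  -1.14887331  12.17861356] [ 38.72963112  12.44635933 -19.8181764 ] [ 2.15125396 -6.3363653  -0.01747056] [-18.42394685   5.5449497   99.29335534   0.50811162  74.11655032
  59.26395523]
```

View pics/w3.png

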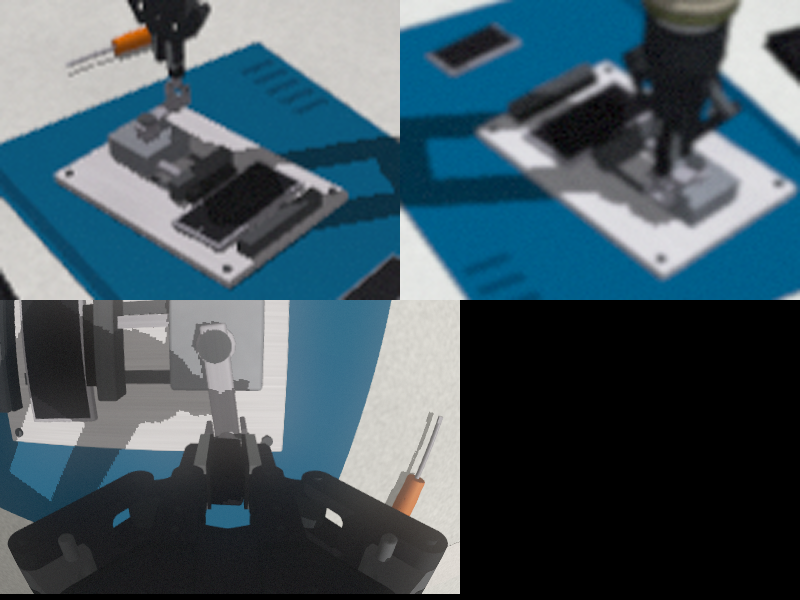

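Wrist part of the picture: the cap is at (215,345), the arm points to the fingers at (228,440), and the handle is held upright. The 40 N radial force suggests my hub position is off, so I check it against the cap.

```bash
python3 - <<'E'
from h import *
p=np.array([549.4,-126,141.5]);r=[179.9,-1.15,12.18]
for n,u,v,z in[("cap",245,135,70),("gear r-b",292,178,48),("lug L",239,213,85),("pinmid",258,226,85)]:print(n,wz(u,v,z,p,r).round(1))
z=np.load("w1.npz")
print("w1 cap right edge",wz(424*.64,335*.64,70,z["p"],z["r"]),"cap L",wz(373*.64,335*.64,70,z["p"],z["r"]),"gear",np.mean([wz(u*.64,v*.64,48,z["p"],z["r"]) for u,v in[(334,255),(462,255),(458,381),(337,381)]],0))
E
```

```text
cap [ 597.8 -107.9   70. ]
gear r-b [ 572.2 -148.1   48. ]
lug L [ 550.  -114.5   85. ]
pinmid [ 543.9 -128.2   85. ]
w1 cap right edge [ 602.75343451 -120.64434555   70.        ] cap L [597.42077356 -95.82235649  70.        ] gear [ 599.86847543 -107.68887558   48.        ]
```

The wrist view puts the handle top about 8 mm off the pad centre. That means the handle probably lagged in the pads and was slightly short of its stop when I began winding. I'll regrip it centred, wind back to the start, push it fully upright and begin again.

```bash
python3 -m crank '[[0,0,0,0,2.5],[0,0,0,0,3],[0,0,0,0,3],[0,0,0,0,3],[0,0,0,0,3]]'; python3 t.py;  python3 -m crank '[[0,0,0,0,2],[0,0,0,0,1],[0,0,0,0,1],[0,0,0,0,1],[0,0,0,0,1]]' 45; python3 t.py
```

```text
time: 9.45
tool_pos: [540.7, -128.8, 138.4]
tcp_rot: [180.0, -0.0, 12.1]
ft_force: [0.3, 0.4, 0.1]
finger_gap: 30.2
grip_force: 0.0
r 60.7 phi 3.010 Ft 0.3 Fr -0.4 Fz 0.1 9.45 30.15049842134283
time: 9.95
tool_pos: [540.7, -128.4, 138.5]
tcp_rot: [-180.0, 0.0, 12.1]
ft_force: [-2.1, 2.6, 4.4]
finger_gap: 15.1
grip_force: 47.1
r 60.5 phi 3.015 Ft 3.1 Fr 1.1 Fz 4.4 9.95 15.061723907498605
```

```bash
python3 -m crank '[[0.11,0.58,0,0,1],[0.28,1.15,0,0,1],[0.51,1.7,0,0,1],[0.79,2.23,0,0,1],[1.12,2.72,0,0,1],[1.5,3.18,0,0,1],[1.93,3.6,0,0,1],[2.39,3.97,0,0,1],[2.89,4.29,0,0,1],[3.41,4.57,0,0,1],[3.97,4.79,0,0,1],[4.54,4.96,0,0,1],[5.12,5.06,0,0,1],[5.72,5.11,0,0,1],[6.31,5.1,0,0,1],[6.31,5.1,0,0,1],[6.31,5.1,0,0,1]]' >/dev/null; python3 t.py
```

```text
r 59.2 phi 1.522 Ft 3.1 Fr -0.8 Fz 5.1 11.65 15.211316529589942
```

```bash
python3 -m crank '[[0.59,-0.08,0,0,1],[1.17,-0.21,0,0,1],[1.74,-0.39,0,0,1],[2.28,-0.64,0,0,1],[2.79,-0.93,0,0,1],[3.28,-1.28,0,0,1],[3.73,-1.67,0,0,1],[4.13,-2.11,0,0,1],[4.49,-2.58,0,0,1],[4.8,-3.09,0,0,1],[5.06,-3.62,0,0,1],[5.26,-4.18,0,0,1],[5.41,-4.76,0,0,1],[5.5,-5.35,0,0,1],[5.5,-5.35,0,0,1]]' >/dev/null; python3 t.py
python3 -m crank '[[5.7,0,0,0,1]]' >/dev/null 2>&1 & wait; python3 t.py
```

```text
r 59.1 phi 0.115 Ft 3.4 Fr 2.4 Fz 0.0 13.15 15.25892784144481
r 95.7 phi 0.058 Ft 2.8 Fr 0.4 Fz -2.2 13.25 12.032592059679924
```

That row was typed wrong: it meant 2 mm further out but asked for 57 mm, and the pads slid off the handle outward. The slide pulled the handle towards its stop. I'll open the fingers, look, and go back.

```bash
python3 -m crank '[[0,0,0,0,4],[0,0,0,0,4],[0,0,0,0,4],[0,0,0,0,4],[0,0,0,0,4]]'; python3 t.py; python3 - <<'E'
from h import *
s=sense()
w,d=snapshot("wrist");b,_=snapshot("side");a,_=snapshot("scene");np.savez("w4.npz",w=w,d=d,p=s["tool_pos"],r=s["tcp_rot"])
B=cv2.resize(b[150:260,230:370],(400,300),interpolation=cv2.INTER_CUBIC)
A=cv2.resize(a[150:255,140:280],(400,300),interpolation=cv2.INTER_CUBIC)
im=np.zeros((600,800,3),np.uint8);im[:300,:400]=A;im[:300,400:]=B;im[300:,:400]=cv2.resize(w,(400,300))
im[300:,400:]=cv2.resize(w[200:350,160:360],(400,300))
cv2.imwrite("pics/w4.png",im[:,:,::-1])
E
```

```text
time: 13.75
tool_pos: [704.9, -91.3, 140.5]
tcp_rot: [179.9, -0.2, 12.1]
ft_force: [-0.4, -0.3, 0.1]
finger_gap: 40.0
grip_force: 0.0
r 108.5 phi 0.053 Ft 0.2 Fr -0.4 Fz 0.1 13.75 39.95233408610486
```

View pics/w4.png

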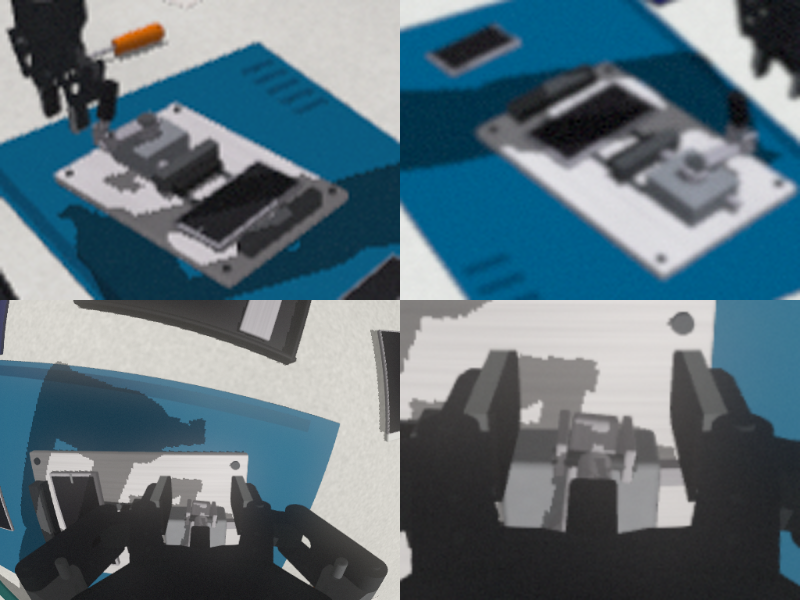

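The side view shows the handle standing upright at (738,100). In the wrist crop it stands between the fingers at (592,500), and nothing else has been disturbed.

```bash
python3 -m crank '[[-1.2,0,0,0,4],[-2.4,0,0,0,4],[-3.6,0,0,0,4],[-4.5,0,0,0,4],[-4.9,0,0,0,4],[-4.9,0,0,0,3],[-4.9,0,0,0,1],[-4.9,0,0,0,1],[-4.9,0,0,0,1],[-4.9,0,0,0,1]]' 45; python3 t.py; python3 -m crank '[[0.1,0,0,0,1],[0.2,0,0,0,1],[0.2,0,0,0,1],[0.2,0,0,0,1],[0.2,0,0,0,1]]' >/dev/null; python3 t.py
```

```text
time: 14.9
tool_pos: [657.1, -100.9, 138.7]
tcp_rot: [-180.0, -0.0, 12.1]
ft_force: [-0.6, 2.0, 4.1]
finger_gap: 14.7
grip_force: 44.0
r 59.8 phi 0.085 Ft -2.1 Fr -0.3 Fz 4.1 14.9 14.737719484747664
r 60.7 phi 0.085 Ft -2.9 Fr -6.6 Fz 8.2 15.4 14.597457282259407
```

```bash
python3 -m crank '[[-0.39,0.59,0,0,1],[-0.54,1.17,0,0,1],[-0.74,1.73,0,0,1],[-1.0,2.26,0,0,1],[-1.31,2.77,0,0,1],[-1.67,3.24,0,0,1],[-2.07,3.68,0,0,1],[-2.52,4.07,0,0,1],[-3.01,4.42,0,0,1],[-3.52,4.71,0,0,1],[-4.06,4.96,0,0,1],[-4.63,5.14,0,0,1],[-5.21,5.27,0,0,1],[-5.8,5.34,0,0,1],[-5.8,5.34,0,0,1],[-5.8,5.34,0,0,1]]' 45 >/dev/null; python3 t.py
python3 -m crank '[[-0.59,0.02,0,0,1],[-1.19,-0.03,0,0,1],[-1.77,-0.14,0,0,1],[-2.34,-0.3,0,0,1],[-2.9,-0.52,0,0,1],[-3.42,-0.79,0,0,1],[-3.92,-1.12,0,0,1],[-4.38,-1.49,0,0,1],[-4.81,-1.91,0,0,1],[-5.19,-2.37,0,0,1],[-5.19,-2.37,0,0,1]]' >/dev/null; python3 t.py
```

```text
r 58.9 phi 1.501 Ft -3.9 Fr -2.9 Fz 4.8 17.0 14.755140462985386
r 53.7 phi 2.510 Ft -4.6 Fr -31.5 Fz -4.8 18.1 14.513094525210695
```

```bash
cat > top.py <<'E'
from h import *
def pts():
    s=sense();w,d=snapshot("wrist");c=calibration("wrist");F=f(c)
    v,u=np.mgrid[:384,:512];x=np.dstack([u-c["cx"],v-c["cy"]]);n=np.linalg.norm(x,axis=2)+1e-9;th=n/F
    P=np.dstack([x/n[...,None]*np.tan(th)[...,None],np.ones_like(n)])*d[...,None]
    T=c["tool_from_camera"];return s,(P@T[:3,:3].T+T[:3,3])[d>0],w[d>0]
s,P,w=pts()
m=(abs(P[:,1])<9)&(abs(P[:,0])<40)&(P[:,2]>-30)&(P[:,2]<65)
Q=P[m]
for y0,y1 in((-9,-3),(-3,3),(3,9)):
  q=Q[(Q[:,1]>=y0)&(Q[:,1]<y1)]
  for z in range(-30,65,6):
    k=q[(q[:,2]>=z)&(q[:,2]<z+6)]
    if len(k)>3:print(y0,"z",z,len(k),"x %.1f..%.1f"%tuple(np.percentile(k[:,0],[2,98])))
E
python3 top.py
```

```text
-9 z -30 43 x -10.1..11.5
-9 z -24 51 x -6.9..6.8
-9 z -18 220 x -10.6..10.8
-9 z -12 79 x -9.2..10.9
-9 z -6 336 x -16.0..10.8
-9 z 0 78 x -2.0..10.8
-9 z 6 95 x -2.2..10.6
-9 z 12 71 x -1.7..10.7
-9 z 18 52 x -1.5..10.2
-9 z 24 33 x -1.8..-1.0
-9 z 30 35 x -1.9..-0.8
-9 z 36 25 x -1.9..-0.7
-9 z 48 12 x -5.7..-3.8
-9 z 54 6 x -7.4..-3.8
-3 z -12 6 x -11.9..-2.6
-3 z -6 413 x -16.0..-0.9
-3 z 0 76 x -2.2..-0.9
-3 z 6 69 x -1.9..-0.9
-3 z 12 65 x -1.8..-0.6
-3 z 18 57 x -1.7..-0.6
-3 z 24 49 x -1.9..-0.8
-3 z 30 43 x -1.7..-0.7
-3 z 36 31 x -1.7..-0.9
-3 z 42 17 x -3.9..-2.8
-3 z 48 38 x -4.2..-2.7
-3 z 54 14 x -4.0..-3.0
3 z -18 176 x -10.8..10.7
3 z -12 63 x -8.6..10.9
3 z -6 348 x -16.0..10.5
3 z 0 76 x -2.7..10.7
3 z 6 94 x -2.9..10.6
3 z 12 72 x -3.1..10.6
3 z 18 58 x -2.6..8.9
3 z 24 31 x -2.8..-0.9
3 z 30 38 x -3.0..-0.6
3 z 36 27 x -2.3..-0.8
3 z 48 37 x -5.8..3.7
3 z 54 92 x -6.2..4.0
3 z 60 17 x 2.2..4.0
```

The depth shows the handle exactly vertical but 8.5 mm along -x in the pads, so it slipped there. I'll regrip it centred, as before, and measure the offset as I go.

```bash
cat > off.py <<'E'
import io,contextlib
with contextlib.redirect_stdout(io.StringIO()): from top import *
q=P[(abs(P[:,1])<3)&(abs(P[:,0])<30)&(P[:,2]>-9)&(P[:,2]<1)]
fc=P[(abs(P[:,1])<3)&(abs(P[:,0])<30)&(P[:,2]>6)&(P[:,2]<18)]
print("handle offset x %.1f (front face %.1f..%.1f)"%(np.median(fc[:,0])-8,*np.percentile(q[:,0],[2,98])))
E
python3 -m crank '[[0,0,0,0,3],[0,0,0,0,3],[0,0,0,0,3],[0,0,0,0,3]]'>/dev/null; python3 t.py; python3 off.py; python3 -m crank '[[0,0,0,0,2],[0,0,0,0,1],[0,0,0,0,1],[0,0,0,0,1],[0,0,0,0,1]]' 60>/dev/null; python3 t.py;python3 off.py
```

```text
r 60.7 phi 2.521 Ft -0.9 Fr 0.4 Fz 0.4 18.55 29.757709393648078
handle offset x -2.2 (front face -9.3..6.2)
time: 19.1
tool_pos: [557.8, -151.5, 138.6]
tcp_rot: [-179.9, -0.1, 12.1]
ft_force: [1.3, 7.2, 2.2]
finger_gap: 15.1
grip_force: 46.9
r 58.8 phi 2.530 Ft 3.9 Fr -6.2 Fz 2.2 19.1 15.146859592543409
handle offset x -2.1 (front face -9.2..6.2)
```

```bash
python3 -m crank '[[-0.09,-0.52,0,0,1],[-0.36,-1.04,0,0,1],[-0.59,-1.58,0,0,1],[-0.76,-2.15,0,0,1],[-0.87,-2.73,0,0,1],[-0.92,-3.31,0,0,1],[-0.92,-3.9,0,0,1],[-0.85,-4.49,0,0,1],[-0.74,-5.07,0,0,1],[-0.55,-5.63,0,0,1],[-0.55,-5.63,0,0,1],[-0.55,-5.63,0,0,1]]' 60 > /dev/null; python3 t.py;python3 off.py
```

```text
r 58.6 phi -2.785 Ft -4.5 Fr 3.9 Fz 4.3 20.35 14.901948191961935
handle offset x -2.4 (front face -9.0..6.0)
```

```bash
python3 -m crank '[[0.23,-0.54,0,0,1],[0.52,-1.06,0,0,1],[0.86,-1.54,0,0,1],[1.24,-1.99,0,0,1],[1.67,-2.4,0,0,1],[2.13,-2.76,0,0,1],[2.63,-3.07,0,0,1],[2.63,-3.07,0,0,1],[2.63,-3.07,0,0,1],[2.63,-3.07,0,0,1]]' > /dev/null; python3 t.py;python3 off.py;python3 -m crank '[[0.25,-0.15,0,0,1],[0.53,-0.26,0,0,1]]' > /dev/null; python3 t.py;python3 -m crank '[[0,0,0,0,1],[0,0,0,0,1],[0,0,0,0,1]]' > /dev/null; python3 t.py
```

```text
r 59.6 phi -2.072 Ft -4.1 Fr 3.9 Fz 6.0 21.4 14.935529142078579
handle offset x -2.4 (front face -9.1..6.2)
r 59.7 phi -1.986 Ft -7.5 Fr 4.3 Fz 9.1 21.65 14.745258672192975
r 59.8 phi -1.979 Ft -5.7 Fr 3.8 Fz 7.5 21.95 14.6934378838158
```

```bash
python3 -m crank '[[0.136,-0.058,0,0,1],[0.273,-0.112,0,0,1],[0.412,-0.162,0,0,1],[0.552,-0.21,0,0,1]]' > /dev/null; python3 t.py;python3 -m crank '[[0.14,-0.043,0,0,1],[0.283,-0.083,0,0,1]]' > /dev/null; python3 t.py;python3 -m crank '[[0.142,-0.037,0,0,1],[0.286,-0.069,0,0,1]]' > /dev/null; python3 t.py
```

```text
r 59.9 phi -1.884 Ft -8.5 Fr 4.3 Fz 8.5 22.35 14.91613202464879
r 60.0 phi -1.834 Ft -7.7 Fr 3.7 Fz 9.2 22.55 14.869558446924946
r 60.1 phi -1.784 Ft -7.0 Fr 3.8 Fz 9.5 22.75 14.759524826336031
```

```bash
python3 -m crank '[[0.144,-0.029,0,0,1],[0.29,-0.055,0,0,1]]' > /dev/null; python3 t.py;python3 -m crank '[[0.146,-0.022,0,0,1],[0.292,-0.041,0,0,1]]' > /dev/null; python3 t.py;python3 -m crank '[[0.147,-0.014,0,0,1],[0.294,-0.026,0,0,1]]' > /dev/null; python3 t.py
```

```text
r 60.2 phi -1.734 Ft -7.0 Fr 4.5 Fz 9.4 22.95 14.87136304730953
r 60.3 phi -1.684 Ft -6.8 Fr 4.4 Fz 9.0 23.15 14.69991859543302
r 60.4 phi -1.635 Ft -7.2 Fr 3.8 Fz 9.2 23.35 14.8678334643177
```

```bash
python3 -m crank '[[0.147,-0.007,0,0,1],[0.294,-0.011,0,0,1]]' > /dev/null; python3 t.py; python3 off.py
```

```text
r 60.4 phi -1.585 Ft -7.7 Fr 4.1 Fz 8.9 23.55 14.74154226189554
handle offset x -2.7 (front face -9.6..5.8)
```

```bash
python3 -m crank '[[0.147,0,0,0,1],[0.295,0.003,0,0,1]]' > /dev/null; python3 t.py; python3 -m crank '[[0.147,0.008,0,0,1],[0.294,0.018,0,0,1]]' > /dev/null; python3 t.py
```

```text
r 60.5 phi -1.536 Ft -6.7 Fr 3.8 Fz 8.3 23.8 14.876575981675641
r 60.6 phi -1.486 Ft -8.1 Fr 5.0 Fz 8.2 24.0 14.964116641499569
```

```bash
python3 -m crank '[[0.147,0.016,0,0,1],[0.293,0.034,0,0,1]]' > /dev/null; python3 t.py; python3 -m crank '[[0.146,0.022,0,0,1],[0.291,0.047,0,0,1]]' > /dev/null; python3 t.py
```

```text
r 60.7 phi -1.437 Ft -8.5 Fr 4.7 Fz 8.4 24.2 14.782956039429136
r 60.7 phi -1.387 Ft -7.9 Fr 3.9 Fz 8.3 24.4 15.02901706807084
```

```bash
python3 -m crank '[[0.145,0.03,0,0,1]]' > /dev/null; python3 t.py; python3 -m crank '[[0.144,0.033,0,0,1]]' > /dev/null; python3 t.py;  python3 -m crank '[[0.143,0.037,0,0,1]]' > /dev/null; python3 t.py; python3 -m crank '[[0.142,0.04,0,0,1]]' > /dev/null; python3 t.py
```

```text
r 60.8 phi -1.362 Ft -7.4 Fr 3.8 Fz 8.1 24.5 15.177848411784868
r 60.8 phi -1.338 Ft -6.7 Fr 4.1 Fz 8.0 24.6 15.0200838819229
r 60.8 phi -1.313 Ft -7.9 Fr 4.8 Fz 7.9 24.7 14.890535272572665
r 60.9 phi -1.288 Ft -6.8 Fr 4.2 Fz 6.7 24.8 14.486494675058813
```

```bash
python3 -m crank '[[0.141,0.044,0,0,1]]' > /dev/null; python3 t.py; python3 -m crank '[[0.14,0.047,0,0,1]]' > /dev/null; python3 t.py;  python3 -m crank '[[0.139,0.05,0,0,1]]' > /dev/null; python3 t.py; python3 -m crank '[[0.137,0.054,0,0,1]]' > /dev/null; python3 t.py
```

```text
r 60.9 phi -1.264 Ft -7.2 Fr 4.6 Fz 8.1 24.9 14.736219025674734
r 60.9 phi -1.240 Ft -7.5 Fr 3.9 Fz 7.9 25.0 14.883750411636923
r 61.0 phi -1.215 Ft -7.9 Fr 4.7 Fz 7.3 25.1 14.780767855762573
r 61.0 phi -1.190 Ft -7.5 Fr 4.7 Fz 7.9 25.2 14.723672464845837
```

```bash
python3 -m crank '[[0.136,0.058,0,0,1]]' > /dev/null; python3 t.py; python3 -m crank '[[0.134,0.06,0,0,1]]' > /dev/null; python3 t.py; python3 off.py
```

```text
r 61.0 phi -1.166 Ft -7.7 Fr 4.4 Fz 8.4 25.3 15.330359790705593
r 61.0 phi -1.143 Ft -8.4 Fr 4.3 Fz 7.9 25.4 15.200099089858009
handle offset x -2.7 (front face -9.7..5.6)
```

```bash
python3 -m crank '[[0.132,0.065,0,0,1]]' > /dev/null; python3 t.py; python3 -m crank '[[0.132,0.067,0,0,1]]' > /dev/null; python3 t.py; python3 -m crank '[[0.129,0.071,0,0,1]]' > /dev/null; python3 t.py
```

```text
r 61.1 phi -1.119 Ft -8.4 Fr 4.7 Fz 8.0 25.55 14.829561106669264
r 61.1 phi -1.096 Ft -8.4 Fr 3.2 Fz 7.8 25.65 14.97604411272049
r 61.1 phi -1.072 Ft -7.5 Fr 3.8 Fz 8.0 25.75 14.836980872029041
```

```bash
python3 -m crank '[[0.128,0.073,0,0,1]]' > /dev/null; python3 t.py; python3 -m crank '[[0.126,0.078,0,0,1]]' > /dev/null; python3 t.py
```

```text
r 61.2 phi -1.048 Ft -9.0 Fr 4.4 Fz 8.4 25.85 15.076400198352928
r 61.2 phi -1.025 Ft -9.6 Fr 4.1 Fz 8.3 25.95 14.785559517610631
```

```bash
python3 -m crank '[[0.124,0.08,0,0,1]]' > /dev/null; python3 t.py; python3 -m crank '[[0.122,0.084,0,0,1]]' > /dev/null; python3 t.py; python3 -m crank '[[0.12,0.087,0,0,1]]' > /dev/null; python3 t.py
```

```text
r 61.2 phi -1.001 Ft -9.7 Fr 4.2 Fz 8.2 26.05 14.810861593985775
r 61.2 phi -0.978 Ft -9.2 Fr 3.9 Fz 9.5 26.15 14.77352286986126
r 61.2 phi -0.954 Ft -10.0 Fr 4.0 Fz 8.9 26.25 14.750986699127534
```

```bash
python3 -m crank '[[0.118,0.09,0,0,1]]' > /dev/null; python3 t.py; python3 -m crank '[[0.1,0.08,0,0,1]]' > /dev/null; python3 t.py; python3 -m crank '[[0,0,0,0,1],[0,0,0,0,1]]' > /dev/null; python3 t.py;python3 off.py
```

```text
r 61.3 phi -0.930 Ft -10.5 Fr 4.0 Fz 8.5 26.35 14.622884949146496
r 61.3 phi -0.910 Ft -11.4 Fr 3.7 Fz 9.0 26.45 14.753556249253194
r 61.3 phi -0.908 Ft -10.1 Fr 3.8 Fz 9.1 26.65 14.84164069500151
handle offset x -2.8 (front face -10.0..5.5)
```

```bash
python3 -m crank '[[-0.1,-0.08,0,0,1],[-0.16,-0.12,0,0,1]]' > /dev/null; python3 t.py; python3 -m crank '[[0,0,0,0,2],[0,0,0,0,3],[0,0,0,0,3.5],[0,0,0,0,3.5],[0,0,-2,0,3.5],[0,0,-5,0,3.5],[0,0,-9,0,3.5],[0,0,-11,0,3.5],[0,0,-11,0,3.5],[0,0,-11,0,3.5]]'; python3 - <<'E'
from h import *
w,d=snapshot("wrist");b,_=snapshot("side")
im=np.hstack([cv2.resize(w,(500,375)),cv2.resize(b[150:260,250:360],(300,375),interpolation=cv2.INTER_CUBIC)])
cv2.imwrite("pics/w5.png",im[:,:,::-1])
E
```

```text
r 61.1 phi -0.919 Ft -0.8 Fr 4.9 Fz 2.9 26.9 14.96307994882933
time: 27.9
tool_pos: [623.9, -54.5, 248.4]
tcp_rot: [180.0, -0.0, 12.1]
ft_force: [0.3, 0.2, -0.5]
finger_gap: 34.8
grip_force: 0.0
```

View pics/w5.png

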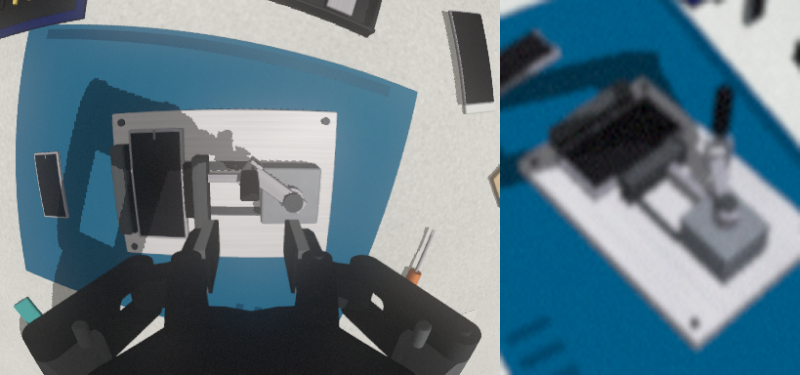

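The wrist picture shows the phone at (158,183), square between the jaw at (202,195) and the fixed jaw at (122,180). In the side crop the handle stands upright at (722,110). The gripper is clear, so I hand in.

```bash
python3 -c "
from bench import hand_in
print(hand_in())"
```

```text
the job is handed in; nothing more can be done
None
```

The job is handed in with no verdict returned: by the feel of the handle the phone is clamped at an estimated 27 N, square in the last picture, handle upright and robot clear; along the way the handle slipped in the pads, so I wound back to about 0.1 rad and rewound with it upright, and one mistyped 57 mm row pulled the pads off it without disturbing anything.

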